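# Put a spare cell away in the tip-out bin

## Robot

A 6-joint arm with a two-finger parallel gripper is mounted at the origin on a cart in front of the work surface, level with it; the furniture and walls round the work are solid. World frame = base frame: x ahead of the robot, y to its left, z up, the work surface at z = 0. Lengths are in mm, angles in rad, forces in N, time in s.
With the tool pointing down it reaches from about 300 to 1000 mm from the base axis. Payload 5.1 kg.
Tool frame: the origin (TCP) lies on the centre line of the jaws, within the pads' length; the fingertips stand 25 mm ahead of it and the grasp point (between the pads) lies 6 mm ahead of it; x points along the fingers, y is the direction in which the jaws open and shut, and the axes are right-handed (so a half turn about x gives the same grasp; the last joint's range is limited). The gripper opens to 95 mm and grips with 3 to 60 N. Pads are 20 mm wide; open, the fingers measure 119 mm over their backs; the gripper's body (75 mm by 180 mm) begins 59 mm behind the grasp point.
Start: joints at [-1.225, 0.124, 1.65, -0, 1.367, -0.083], TCP at [270.224, -591.155, 239.656] pointing down, gripper open.
Joint ranges: [-2.61, 2.61], [-1.02, 2.33], [0.03, 2.71], [-1.35, 4.49], [0.32, 2.68], [-2.91, 2.91]. Speed limits (rad/s): [2.57, 2.57, 3.14, 3.14, 3.14, 3.14].

## Interface

Orientations are given as a 3x3 rotation matrix whose columns are the frame's x, y, z axes.
In Python, from plant import bot gives the robot as it stands.
- The arm moves only by the shell command python3 -m jog 'ROWS'. ROWS is JSON, a list that holds one entry, the list of rows, each a list of 7 numbers: the shift along the tool's x, y, z in units of 25 mm (1.0 is 25 mm), then the turn, a rotation vector about the tool's x, y, z in units of 5 degrees (1.0 is 5 degrees), then the opening, from 0 (shut) to 1 (fully open). In form: [[[tx, ty, tz, ax, ay, az, claw], ...]]. A call has exactly 10 rows; each row shifts and turns the commanded pose from where the row before left it, along the tool's axes as they then stand; what a row does not reach is not made up. A row lasts 1/12 s, in which the tool goes at most 41.7 mm and 7.16 degrees, less where a joint would pass 70% of its speed; a pose out of reach is approached as far as the arm can. A call is refused whole if a number of a shift passes 1 or a number of a turn 1, either way. A call with a gripper value outside its range is refused whole. The fingers move at their own pace and stop on an object; the grip force is fixed at half the most. Time passes only in rows, so rows that do not move let the fingers close, or fill a call up. It gives the time, the measured TCP pose, the force and the opening at its end, in the units of the state.
- bot.get_state(): the state, without advancing time (a new reading comes with each control period).
- bot.read_camera(name): name is "side" or "top"; returns a dict with "image" (480x640x3 uint8, blue, green, red), "mtx" (3x3 intrinsics, pixels), "T" (4x4, takes a point from camera to world coordinates). Camera axes: x right, y up, looking along -z (the intrinsics and any distortion apply to the point x, -y, -z); pixel columns grow to the right and rows downward; lengths in mm; the calibration is good to about 2 mm. A picture is of the moment at which its call begins. There is no depth.
- bot.job_done(): hands the job in, once; it reports no verdict.
Trained networks look in the newest picture that a camera, given by its name, has taken for a name from the list of things; names that differ only in an ending like _2 or _b are one class to them, and where a whole thing is asked for, a point or a joint stands for the part that bears it (a point fixed in the world has none). Each returns a list of dicts, best first, with "conf" (0 to 1); they miss things now and then, are a little off and sometimes report something else, mostly with a low value. They report only what shows in the picture. A call takes as long as a camera call.
- bot.recognise(camera, target): "xy" ([column, row] in pixels, amid what is visible of it).
- bot.landmark_of(camera, target): "xy" ([column, row] in pixels: a listed point, or the origin of a listed thing).
The state is a dict: "clock": time; "joints": joint angles; "qd": joint speeds; "tau": joint torques, N m; "ee_pos": TCP position; "tcp_rot": TCP orientation; "contact_force": force on the tool from outside, world axes, zero at the start; "ft_torque": the same for the moment, N m; "finger_gap": finger opening in mm.
Only numpy, scipy, OpenCV 4.12 (cv2) and the standard library are available. Lean on these libraries where they do the work, as an engineer would, in place of code of your own. Each camera call takes 0.05 s, during which the arm holds its last target.

## Task

Tip the bin with the card frame on its front forward until it is fully open, put the loose battery into it, then push the bin back until it clicks fully shut with the battery inside. Push it home firmly but do not force it, leave the other two bins shut, and do not disturb the other things on the table.

Things in the scene. Friction and masses are not known exactly. Their poses are not given: they have to be found in the camera images.
- rack: Steel rack holding three equal black modules (92.5 mm apart), each with a grey tip-out bin. Origin under its middle; x points in, away from the operator, y left. A wooden board overhangs the bin fronts: underside 218 mm above the table, front edge 38 mm before the bins' pivot lines, things lying on it. So the pulls are reached only with a tool leaning back 30 to 50 degrees towards the operator.
- card_pivot (a point): Middle of the pivot line of the bin to use, at the bottom of its front, 28 mm above the table; it does not move with the bin. x axis level into the rack (away from the operator), y left along the pivot line, z up. Which of the three places this bin has varies.
- card_pull (a point): Centre of the pull of the bin to use, the one with a metal card frame (54 x 35 mm) low on its front. The pull is an upright fin 12 mm thick (along y), 34 mm high, standing 24 mm out from the front; its centre is 15 mm before the pivot line and 75 mm above it when shut. It swings with the bin; axes are the bin's (x in, y left, z up when shut).
- card_module: Black housing of that bin, 91 mm wide, 100 mm deep, 137 mm high, origin under its middle. The bin, when shut: front panel 85 mm wide, outer face 3 mm before the pivot line, reaching 104 mm above it; inside 79 mm wide, 65 mm from front to back, open on top; back wall 60 mm high, floor at pivot height.
- card_bin (a joint): Angle of that bin, rad: 0 fully shut (stop), grows as its top tips forward to the operator, 0.65 fully open: its front lip is 63 mm before the pivot line and 83 mm above it, its back rim 19 mm behind and 89 mm above. A spring catch takes about 5 N at the pull to open, 5 to 15 N to click shut; not clicked it rests at 0.1 or more. Left beyond 0.45 it stays open. Over 45 N against the stop forces it.
- plain1_pull (a point): Pull of a bin of the same kind with a plain front (no card frame): leave it shut.
- plain1_bin (a joint): Angle of that plain bin, 0 shut.
- plain2_pull (a point): Pull of the other plain-fronted bin: leave it shut.
- plain2_bin (a joint): Angle of that other plain bin, 0 shut.
- battery_mid (a point): Centre of the loose battery, a cylinder-like cell 50 mm long (its y axis) and 15 mm thick, lying on the table, 23 g. It lies in one of two spots, either side of the fixed fusion splicer (up to 150 mm high, centred 0.67 m ahead and 0.22 m left, its screen leaning out towards the robot): pass above that.
- adapter_mid (a point): Centre of a small fibre adapter, 34 x 22 x 13 mm, lying on the table: leave it.
- vial: Upright clear vial of sleeves with a cap, 30 mm across, 75 mm high (origin under its centre): leave it standing.
- tape: Roll of black tape lying flat, 62 mm across, 19 mm high (origin under its centre): leave it.

How it is judged (in metres and radians):
On the way, in this order (a step that is already met when the one before it is completed fails the run):
1. the bin with the card frame is tipped fully open (value of joint card_bin above 0.55 rad), for 0.2 s.
2. the battery lies let go in the open bin (value of joint card_bin above 0.4 rad and x of battery_mid in the frame of card_pull between 0.015 and 0.085 m and y of battery_mid in the frame of card_pull between -0.041 and 0.041 m and z of battery_mid in the frame of card_pull between -0.08 and -0.01 m and contact force between the fingers and battery below 0.1 N), for 0.2 s.
At the end, for the whole second after the job is handed in: The bin with the card frame is clicked shut (within 0.03 rad of its stop), the battery lies inside it below the rim, and both plain bins are shut (within 0.03 rad) (value of joint each of card_bin, plain1_bin, plain2_bin below 0.03 rad and x of battery_mid in the frame of card_pull between 0.015 and 0.085 m and y of battery_mid in the frame of card_pull between -0.041 and 0.041 m and z of battery_mid in the frame of card_pull between -0.08 and -0.01 m); the robot touches nothing.
It fails at once if the shut bin is forced against its stop (over about 50 N at the pull) (value of joint card_bin below -0.006 rad).
It fails at once if another bin is opened (value of joint any of plain1_bin, plain2_bin above 0.1 rad).
It fails at once if the adapter, the vial or the tape is moved by more than 25 mm, or the vial tipped (distance of any of adapter_mid, vial, tape from where it was at the start of the episode above 0.025 m or angle between vial's own z axis and vertical above 0.5 rad).
It also fails if it takes over 72 s, if anything falls off the work surface, if the arm or the gripper's body presses on something with over 40 N, if the wrist force passes 120 N, or if a joint passes its speed limit or range.

## Working session

There is one attempt and no reset: what is moved stays moved. The work goes in short steps, Python scripts to look and compute and a shell command to move; the robot and the scene stay as the last step left them, time stands still between calls to the robot, and variables do not carry over. Pictures are saved under pics/ and viewed, and the job is handed in when it is done.

```bash
ls; mkdir -p pics
cat > h.py <<'E'
import numpy as np, cv2
from plant import bot
def snap(cam,fn):
    r=bot.read_camera(cam); cv2.imwrite('pics/'+fn,r['image']); return r
def ray(r,xy):
    K=np.array(r['mtx'],float);T=np.array(r['T'],float)
    p=np.linalg.inv(K)@np.array([xy[0],xy[1],1.])
    d=T[:3,:3]@np.array([p[0],-p[1],-p[2]]);return T[:3,3],d/np.linalg.norm(d)
def atz(r,xy,z):
    o,d=ray(r,xy);return o+d*(z-o[2])/d[2]
def tri(r1,a,r2,b):
    o1,d1=ray(r1,a);o2,d2=ray(r2,b)
    s=np.linalg.lstsq(np.stack([d1,-d2],1),o2-o1,rcond=None)[0]
    p,q=o1+d1*s[0],o2+d2*s[1];return (p+q)/2,np.linalg.norm(p-q)
def proj(r,P):
    T=np.array(r['T'],float);c=T[:3,:3].T@(np.array(P,float)-T[:3,3]);c=np.array([c[0],-c[1],-c[2]])
    u=np.array(r['mtx'])@c;return u[:2]/u[2]
E
python3 - <<'E'
from h import *
np.set_printoptions(precision=1,suppress=True)
s=snap('side','s0.png');t=snap('top','t0.png')
print({k:(v if k!='image' else 0) for k,v in s.items()}, t['T'])
for n in ['card_pivot','card_pull','card_module','plain1_pull','plain2_pull','battery_mid','adapter_mid','vial','tape','rack']:
  for c in ('side','top'):
    print(n,c,[(np.round(d['xy']),round(d['conf'],2)) for d in bot.landmark_of(c,n)[:3]])
st=bot.get_state();print(st['clock'],st['ee_pos'],st['tcp_rot'],st['finger_gap'],st['contact_force'])
E
```

```text
pics
{'image': 0, 'mtx': array([[562.6,   0. , 320.4],
       [  0. , 562.6, 236.4],
       [  0. ,   0. ,   1. ]]), 'T': array([[  -0.3,    0.7,   -0.7, -562.2],
       [  -1. ,   -0.2,    0.2,  264.8],
       [  -0. ,    0.7,    0.7, 1378.3],
       [   0. ,    0. ,    0. ,    1. ]])} [[  -0.3    0.9   -0.4  165.8]
 [  -0.9   -0.3    0.1  103.3]
 [  -0.     0.4    0.9 1085.8]
 [   0.     0.     0.     1. ]]
card_pivot side [(array([454., 243.]), 0.64)]
card_pivot top [(array([388., 210.]), 0.64)]
card_pull side []
card_pull top [(array([392., 208.]), 0.9)]
card_module side []
card_module top [(array([381., 199.]), 0.63)]
plain1_pull side [(array([439., 274.]), 0.5)]
plain1_pull top [(array([356., 210.]), 0.57)]
plain2_pull side [(array([201., 319.]), 0.63)]
plain2_pull top [(array([431., 192.]), 0.7)]
battery_mid side []
battery_mid top [(array([322., 308.]), 0.49)]
adapter_mid side [(array([456., 244.]), 0.25)]
adapter_mid top [(array([165., 362.]), 0.59)]
vial side [(array([457., 245.]), 0.47)]
vial top [(array([322., 307.]), 0.2)]
tape side [(array([439., 272.]), 0.67)]
tape top []
rack side []
rack top [(array([380., 198.]), 0.74)]
1.1 [ 270.2 -591.1  239.7] [[ 0.   0.4 -0.9]
 [ 0.  -0.9 -0.4]
 [-1.  -0.  -0. ]] 95.52612007333975 [-0.1 -0.3 -0.3]
```

View pics/s0.png

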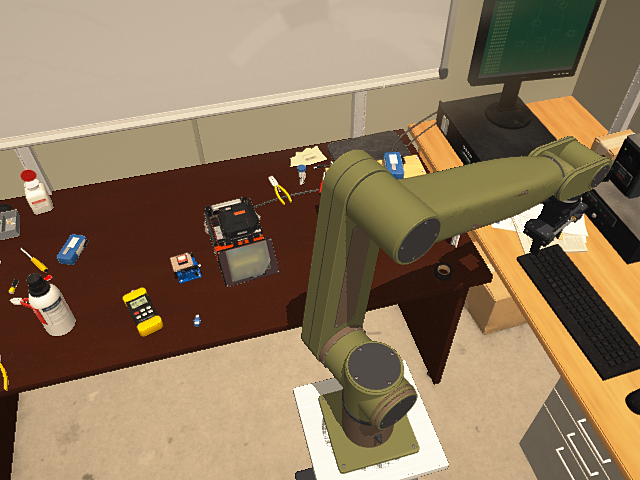

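View pics/t0.png

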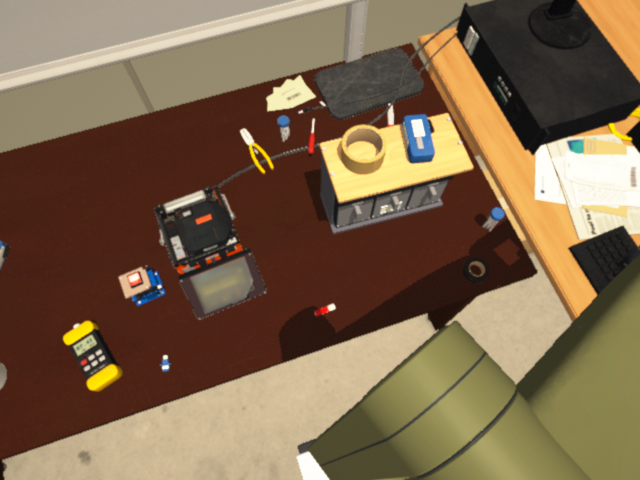

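Run:
```python
from h import *
np.set_printoptions(precision=1,suppress=True)
t=snap('top','t1.png')
im=t['image']
cv2.imwrite('pics/t1z.png',cv2.resize(im[110:250,300:500],None,fx=4,fy=4,interpolation=cv2.INTER_CUBIC))
cv2.imwrite('pics/t1b.png',cv2.resize(im[280:340,280:380],None,fx=6,fy=6,interpolation=cv2.INTER_CUBIC))
for n,z in [('card_pivot',28),('card_pull',103),('card_module',0),('plain1_pull',103),('plain2_pull',103),('battery_mid',7.5),('adapter_mid',6),('vial',0),('tape',0),('rack',0)]:
    print(n,[(np.round(d['xy'],1),round(d['conf'],2),atz(t,d['xy'],z)) for d in bot.landmark_of('top',n)[:3]])
```

```text
card_pivot [(array([386.9, 207.8]), 0.78, array([ 619.7, -237.7,   28. ]))]
card_pull [(array([392.6, 204.1]), 0.82, array([ 592.2, -229.9,  103. ]))]
card_module [(array([383.5, 198.7]), 0.85, array([ 659.3, -248.3,    0. ])), (array([354.5, 208.5]), 0.61, array([ 657.2, -166.5,    0. ]))]
plain1_pull [(array([357. , 209.1]), 0.96, array([ 607.2, -145.9,  103. ])), (array([387.5, 211.4]), 0.28, array([ 578.4, -211.3,  103. ]))]
plain2_pull [(array([433.1, 197. ]), 0.68, array([ 578.6, -327.9,  103. ]))]
battery_mid [(array([383.9, 197.7]), 0.72, array([ 658.3, -248. ,    7.5])), (array([321.8, 307.8]), 0.53, array([433.3,   1. ,   7.5]))]
adapter_mid [(array([164.6, 364.1]), 0.62, array([425.6, 380. ,   6. ]))]
vial [(array([485.6, 227.6]), 0.51, array([ 497.7, -463.2,    0. ])), (array([324.3, 308.3]), 0.45, array([432. ,  -4.9,   0. ]))]
tape [(array([474.7, 273. ]), 0.74, array([ 396.2, -382.5,    0. ]))]
rack [(array([381. , 196.6]), 0.91, array([ 667.2, -244.5,    0. ])), (array([389.5, 212.9]), 0.53, array([ 615.9, -247.5,    0. ]))]
```

View pics/t1z.png

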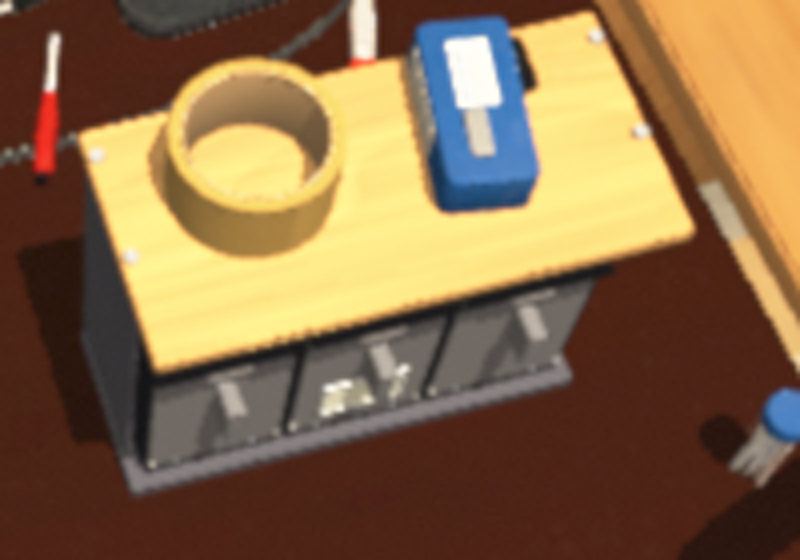

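View pics/t1b.png

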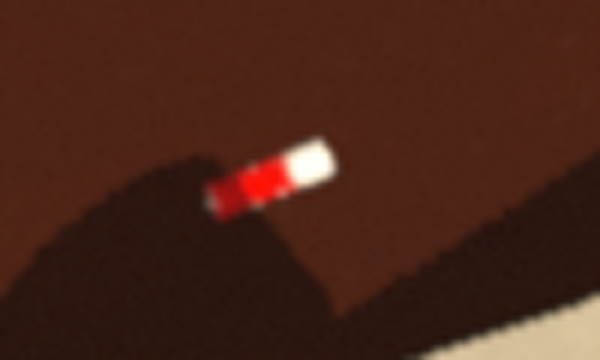

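Run:
```python
from h import *
np.set_printoptions(precision=1,suppress=True)
t=bot.read_camera('top')
f=lambda u,v:(300+(u+.5)/4-.5,110+(v+.5)/4-.5)
def pr(n,a,b,z):
    A,B=atz(t,a,z),atz(t,b,z);d=B-A
    print(n,A,B,np.linalg.norm(d),'yaw of y axis',np.degrees(np.arctan2(d[0],-d[1])))
pr('pulls L-R',f(231,398),f(533,322),103)
pr('pulls L-M',f(231,398),f(384,362),103)
pr('board',f(160,372),f(693,238),218)
pr('base',f(135,490),f(570,375),0)
pr('seam',f(292,430),f(430,393),28)
pr('bat',(314.7,313.5),(335.8,306.2),7.5)
print('battery c',atz(t,(325.3,310),7.5))
print(t['T'][:3,3])
for n,a,z in [('vial',(485.6,229),0),('vialcap',(497,214),75)]: print(n,atz(t,a,z))
```

```text
pulls L-R [ 606.8 -146.7  103. ] [ 595.7 -335.   103. ] 188.66630981931073 yaw of y axis -3.3799359409325826
pulls L-M [ 606.8 -146.7  103. ] [ 599.7 -240.7  103. ] 94.23925060098573 yaw of y axis -4.339767937784918
board [581.4 -87.8 218. ] [ 564.4 -386.2  218. ] 298.7843113331812 yaw of y axis -3.2493802260132565
base [611.8 -92.1   0. ] [ 597.  -387.5    0. ] 295.8097147537354 yaw of y axis -2.8658028390013706
seam [ 607.1 -194.    28. ] [ 602.9 -285.9   28. ] 92.04480824733521 yaw of y axis -2.5900496025684867
bat [425.7  21.3   7.5] [426.2 -31.6   7.5] 52.90729974833364 yaw of y axis 0.5324479423809941
battery c [425.6  -5.    7.5]
[ 165.8  103.3 1085.8]
vial [ 494.2 -461.4    0. ]
vialcap [ 498.3 -466.2   75. ]
```

```bash
cat >> h.py <<'E'
from scipy.spatial.transform import Rotation as Ro
def rackT(x,y,yaw):
    T=np.eye(4);T[:3,:3]=Ro.from_euler('z',yaw,degrees=True).as_matrix();T[:3,3]=[x,y,28];return T
E
python3 - <<'E'
from h import *
t=bot.read_camera('top')
import pickle;pickle.dump((np.array(t['mtx']),np.array(t['T'])),open('top.pkl','wb'))
im=cv2.imread('pics/t1.png')
S=6
c=cv2.resize(im[140:240,325:455],None,fx=S,fy=S,interpolation=cv2.INTER_CUBIC)
def box(T,x0,x1,y0,y1,z0,z1,col):
    P=[(x,y,z) for x in(x0,x1) for y in(y0,y1) for z in (z0,z1)]
    uv=[(proj(t,T[:3,:3]@np.array(p)+T[:3,3])-[325,140]+.5)*S for p in P]
    for i in range(8):
        for b in(1,2,4):
            j=i^b
            if j>i: cv2.line(c,tuple(np.int32(uv[i])),tuple(np.int32(uv[j])),col,1)
T=rackT(613,-239.5,-3.1)
for k in(-1,0,1):
    o=92.5*k
    box(T,-27,-3,o-6,o+6,58,92,(0,255,0))
    box(T,-3,-3,o-42.5,o+42.5,0,104,(255,255,0))
box(T,-38,-38,-150,150,190,190,(255,0,255))
cv2.imwrite('pics/ov1.png',c)
E
```

```text
(no output)
```

View pics/ov1.png

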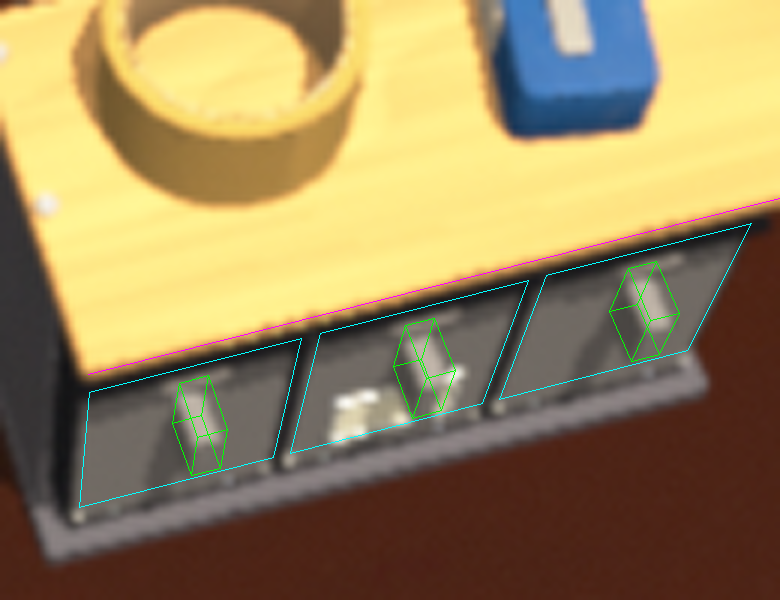

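```bash
cat >> h.py <<'E'
RK=rackT(611,-241.5,-3.1)
def tgt(gx,gz,lean,gy=0,RK=RK):
    "TCP pose with grasp point at rack-rel pivot coords"
    L=np.radians(lean);d=np.array([np.sin(L),0,-np.cos(L)]);y=np.array([0,-1.,0])
    R=RK[:3,:3]@np.stack([d,y,np.cross(d,y)],1)
    g=RK[:3,:3]@np.array([gx,gy,gz])+RK[:3,3]
    return R,g-6*R[:,0]
def rel(R,p,st=None):
    st=st or bot.get_state();R0=np.array(st['tcp_rot']);p0=np.array(st['ee_pos'])
    w=Ro.from_matrix(R0.T@R).as_rotvec();tt=R0.T@(p-p0);return w,tt
def plan(R,p,N,cur=None):
    if cur is None:
        st=bot.get_state();cur=(np.array(st['tcp_rot']),np.array(st['ee_pos']))
    w=Ro.from_matrix(cur[0].T@R).as_rotvec();tt=cur[0].T@(p-cur[1])
    A=sum(Ro.from_rotvec(w*k/N).as_matrix() for k in range(N))
    t=np.linalg.solve(A,tt)
    print(N,'rows:',np.round(t/25,3).tolist(),np.round(np.degrees(w)/N/5,3).tolist(),'| total mm',np.round(tt,1),'deg',np.round(np.degrees(w),1))
def where(lean=True):
    st=bot.get_state();R=np.array(st['tcp_rot']);p=np.array(st['ee_pos']);g=p+6*R[:,0]
    q=RK[:3,:3].T@(g-RK[:3,3]);x=RK[:3,:3].T@R[:,0]
    print('t',round(st['clock'],2),'grasp rack-rel',np.round(q,1),'world',np.round(g,1),'lean',round(np.degrees(np.arctan2(x[0],-x[2])),1),'F',np.round(RK[:3,:3].T@np.array(st['contact_force']),1),'gap',round(st['finger_gap'],1),'q',np.round(st['joints'],2))
    return R,p
E
python3 - <<'E'
from h import *
where()
L=np.radians(35)
R,p=tgt(-24-100*np.sin(L),78+100*np.cos(L),35)
print(p);plan(R,p,20)
E
```

```text
t 1.75 grasp rack-rel [-321.4 -367.6  205.6] world [ 270.2 -591.2  233.6] lean -0.0 F [ 0.6  0.9 -0.7] gap 95.0 q [-1.22  0.12  1.65 -0.    1.37 -0.08]
[ 526.32498679 -236.91416521  192.83011669]
20 rows: [0.265, -0.603, -0.608] [0.268, 0.343, 0.085] | total mm [  46.8 -215.7 -380.2] deg [26.8 34.3  8.5]
```

```bash
python3 -m jog '[[[0.2,-0.6,-0.6,0.27,0.34,0.08,0.5],[0.2,-0.6,-0.6,0.27,0.34,0.08,0.5],[0.2,-0.6,-0.6,0.27,0.34,0.08,0.5],[0.2,-0.6,-0.6,0.27,0.34,0.08,0.5],[0.2,-0.6,-0.6,0.27,0.34,0.08,0.5],[0.2,-0.6,-0.6,0.27,0.34,0.08,0.5],[0.2,-0.6,-0.6,0.27,0.34,0.08,0.5],[0.2,-0.6,-0.6,0.27,0.34,0.08,0.5],[0.2,-0.6,-0.6,0.27,0.34,0.08,0.5],[0.2,-0.6,-0.6,0.27,0.34,0.08,0.5]]]'
python3 - <<'E'
from h import *
where()
L=np.radians(35)
R,p=tgt(-24-80*np.sin(L),78+80*np.cos(L),35)
plan(R,p,10)
E
```

```text
clock: 2.58
ee_pos: [370.2, -400.2, 207.2]
tcp_rot: [[0.3, 0.184, -0.936], [0.024, -0.982, -0.185], [-0.954, 0.034, -0.299]]
contact_force: [0.2, 0.6, -0.1]
finger_gap: 47.9
t 2.58 grasp rack-rel [-230.1 -171.3  173.5] world [ 372.  -400.1  201.5] lean 17.4 F [ 0.2  0.7 -0.1] gap 47.9 q [-1.06 -0.18  2.03  0.3   1.18  0.22]
10 rows: [0.408, -0.603, -0.606] [0.263, 0.346, 0.087] | total mm [  83.4 -130.1 -177.8] deg [13.2 17.3  4.3]
```

```bash
python3 -m jog '[[[0.41,-0.6,-0.61,0.26,0.35,0.09,0.5],[0.41,-0.6,-0.61,0.26,0.35,0.09,0.5],[0.41,-0.6,-0.61,0.26,0.35,0.09,0.5],[0.41,-0.6,-0.61,0.26,0.35,0.09,0.5],[0.41,-0.6,-0.61,0.26,0.35,0.09,0.5],[0.41,-0.6,-0.61,0.26,0.35,0.09,0.5],[0.41,-0.6,-0.61,0.26,0.35,0.09,0.5],[0.41,-0.6,-0.61,0.26,0.35,0.09,0.5],[0.41,-0.6,-0.61,0.26,0.35,0.09,0.5],[0.41,-0.6,-0.61,0.26,0.35,0.09,0.5]]]'
python3 - <<'E'
from h import *
where()
L=np.radians(35)
R,p=tgt(-24-40*np.sin(L),78+40*np.cos(L),35)
plan(R,p,10)
for c in('top','side'):
  t=snap(c,c+'2.png')
  st=bot.get_state();g=st['ee_pos']+6*st['tcp_rot'][:,0]; print(proj(t,g),proj(t,RK[:3,3]))
im=t['image'];t=cv2.imread('pics/top2.png');cv2.imwrite('pics/t2z.png',cv2.resize(t[110:250,300:500],None,fx=4,fy=4,interpolation=cv2.INTER_CUBIC))
E
```

```text
clock: 3.42
ee_pos: [538.8, -237.9, 176.3]
tcp_rot: [[0.576, -0.052, -0.816], [-0.033, -0.999, 0.041], [-0.817, 0.003, -0.577]]
contact_force: [-0.1, 0.9, -0.6]
finger_gap: 47.4
t 3.42 grasp rack-rel [-68.8  -0.3 143.4] world [ 542.3 -238.1  171.4] lean 35.2 F [-0.1  0.9 -0.6] gap 47.4 q [-0.66 -0.24  2.19  0.51  0.73  0.66]
10 rows: [0.157, -0.001, 0.004] [0.004, -0.005, -0.002] | total mm [39.2 -0.4  1. ] deg [ 0.2 -0.2 -0.1]
[408.17949276 207.80520822] [389.62251947 210.28788874]
[387.55394875 212.64664369] [378.35153277 228.64441382]
```

View pics/t2z.png

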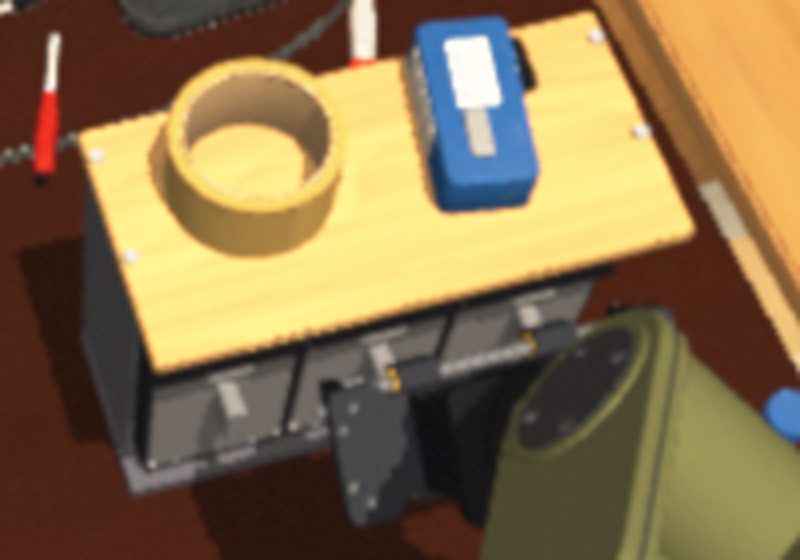

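View pics/side2.png

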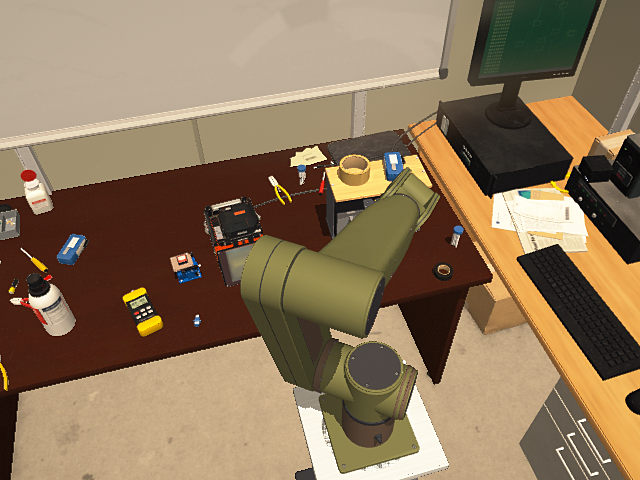

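Run:
```python
from h import *
s=bot.read_camera('side');im=s['image']
import pickle;pickle.dump((np.array(s['mtx']),np.array(s['T'])),open('side.pkl','wb'))
S=8;u0,v0=315,150
c=cv2.resize(im[v0:v0+75,u0:u0+100],None,fx=S,fy=S,interpolation=cv2.INTER_CUBIC)
def box(T,x0,x1,y0,y1,z0,z1,col):
    P=[(x,y,z) for x in(x0,x1) for y in(y0,y1) for z in (z0,z1)]
    uv=[(proj(s,T[:3,:3]@np.array(p)+T[:3,3])-[u0,v0]+.5)*S for p in P]
    for i in range(8):
        for b in(1,2,4):
            j=i^b
            if j>i: cv2.line(c,tuple(np.int32(uv[i])),tuple(np.int32(uv[j])),col,1)
T=RK
for k in(0,1):
    o=92.5*k
    box(T,-27,-3,o-6,o+6,58,92,(0,255,0))
    box(T,-3,-3,o-42.5,o+42.5,0,104,(255,255,0))
box(T,-38,-38,-150,150,190,190,(255,0,255))
cv2.imwrite('pics/ov2.png',c)
```

```text
(no output)
```

View pics/ov2.png

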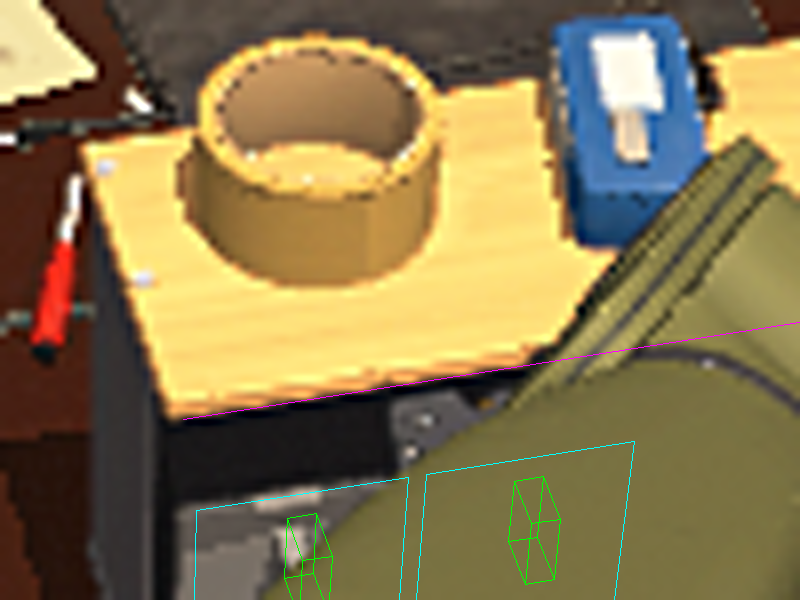

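```bash
python3 -m jog '[[[0.4,-0.08,0,0,0,0,0.5],[0.4,0,0,0,0,0,0.5],[0.4,0,0,0,0,0,0.5],[0.4,0,0,0,0,0,0.5],[0.4,0,0,0,0,0,0.5],[0.3,0,0,0,0,0,0.5],[0.2,0,0,0,0,0,0.5],[0.2,0,0,0,0,0,0.5],[0.1,0,0,0,0,0,0.5],[0,0,0,0,0,0,0.5]]]'
python3 - <<'E'
from h import *
where()
s=snap('top','t3.png')['image'];cv2.imwrite('pics/t3z.png',cv2.resize(s[150:250,320:450],None,fx=6,fy=6,interpolation=cv2.INTER_CUBIC))
E
```

```text
clock: 4.4
ee_pos: [578.7, -239.0, 118.4]
tcp_rot: [[0.574, -0.051, -0.817], [-0.032, -0.999, 0.04], [-0.818, 0.003, -0.575]]
contact_force: [0.9, 0.3, 0.1]
finger_gap: 47.2
t 4.4 grasp rack-rel [-29.    0.8  85.5] world [ 582.1 -239.2  113.5] lean 35.1 F [0.9 0.3 0.1] gap 47.2 q [-0.61 -0.07  2.16  0.57  0.6   0.61]
```

View pics/t3z.png

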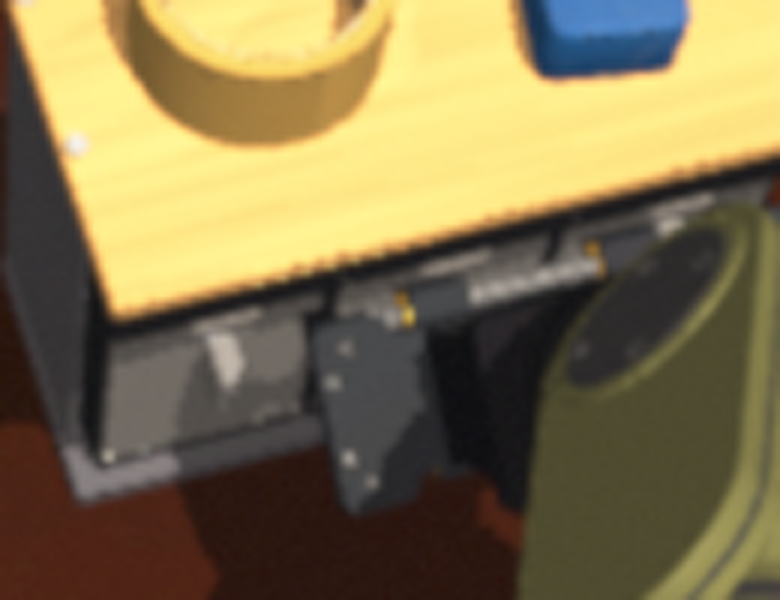

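```bash
python3 -m jog '[[[0.16,0,0.02,0,0,0,0.5],[0.16,0,0.02,0,0,0,0.5],[0,0,0,0,0,0,0.5],[0,0,0,0,0,0,0],[0,0,0,0,0,0,0],[0,0,0,0,0,0,0],[0,0,0,0,0,0,0],[0,0,0,0,0,0,0],[0,0,0,0,0,0,0],[0,0,0,0,0,0,0]]]'
python3 - <<'E'
from h import *
where()
E
```

```text
clock: 5.28
ee_pos: [582.5, -234.0, 111.7]
tcp_rot: [[0.573, -0.045, -0.818], [-0.02, -0.999, 0.041], [-0.819, -0.007, -0.574]]
contact_force: [-1.4, 19.7, 8.8]
finger_gap: 11.7
t 5.28 grasp rack-rel [-25.5   6.1  78.8] world [ 585.9 -234.1  106.8] lean 35.0 F [-2.5 19.6  8.8] gap 11.7 q [-0.6  -0.06  2.15  0.58  0.59  0.6 ]
```

```bash
sed -i 's/^RK=rackT.*/RK=rackT(611,-235,-3.1)/' h.py
cat >> h.py <<'E'
def arc(a0,a1,lean0,dlean,N,g=(-25,79)):
    "rows for grasp point following bin arc; g bin coords at a=0"
    rows=[]
    P=lambda a:np.array([g[0]*np.cos(a)-g[1]*np.sin(a),g[1]*np.cos(a)+g[0]*np.sin(a)])
    def tcp(a,l):
        l=np.radians(l);return P(a)-6*np.array([np.sin(l),-np.cos(l)])
    for k in range(N):
        a,b=a0+(a1-a0)*k/N,a0+(a1-a0)*(k+1)/N
        l=lean0+dlean*k/N;lr=np.radians(l)
        d=tcp(b,l+dlean/N)-tcp(a,l)
        tx=np.array([np.sin(lr),-np.cos(lr)]);tz=np.array([-np.cos(lr),-np.sin(lr)])
        rows.append([round(d@tx/25,2),0,round(d@tz/25,2),0,round(dlean/N/5,2),0])
    for r in rows:print(r)
E
python3 - <<'E'
from h import *
arc(0,.35,35,12,10);arc(.35,.64,47,10,8)
E
```

```text
[np.float64(-0.03), 0, np.float64(0.12), 0, 0.24, 0]
[np.float64(-0.03), 0, np.float64(0.12), 0, 0.24, 0]
[np.float64(-0.03), 0, np.float64(0.12), 0, 0.24, 0]
[np.float64(-0.03), 0, np.float64(0.12), 0, 0.24, 0]
[np.float64(-0.03), 0, np.float64(0.12), 0, 0.24, 0]
[np.float64(-0.02), 0, np.float64(0.12), 0, 0.24, 0]
[np.float64(-0.02), 0, np.float64(0.12), 0, 0.24, 0]
[np.float64(-0.02), 0, np.float64(0.12), 0, 0.24, 0]
[np.float64(-0.02), 0, np.float64(0.12), 0, 0.24, 0]
[np.float64(-0.02), 0, np.float64(0.12), 0, 0.24, 0]
[np.float64(-0.02), 0, np.float64(0.12), 0, 0.25, 0]
[np.float64(-0.02), 0, np.float64(0.12), 0, 0.25, 0]
[np.float64(-0.01), 0, np.float64(0.12), 0, 0.25, 0]
[np.float64(-0.01), 0, np.float64(0.12), 0, 0.25, 0]
[np.float64(-0.01), 0, np.float64(0.12), 0, 0.25, 0]
[np.float64(-0.01), 0, np.float64(0.13), 0, 0.25, 0]
[np.float64(-0.01), 0, np.float64(0.13), 0, 0.25, 0]
[np.float64(-0.01), 0, np.float64(0.13), 0, 0.25, 0]
```

```bash
python3 -m jog '[[[-0.03,-0.1,0.12,0,0.24,0,0],[-0.03,-0.1,0.12,0,0.24,0,0],[-0.03,0,0.12,0,0.24,0,0],[-0.03,0,0.12,0,0.24,0,0],[-0.03,0,0.12,0,0.24,0,0],[-0.02,0,0.12,0,0.24,0,0],[-0.02,0,0.12,0,0.24,0,0],[-0.02,0,0.12,0,0.24,0,0],[-0.02,0,0.12,0,0.24,0,0],[-0.02,0,0.12,0,0.24,0,0]]]'
python3 - <<'E'
from h import *
where()
E
```

```text
clock: 6.12
ee_pos: [557.5, -232.2, 99.4]
tcp_rot: [[0.736, -0.049, -0.676], [-0.037, -0.999, 0.032], [-0.676, 0.002, -0.737]]
contact_force: [4.3, 5.6, 1.8]
finger_gap: 11.4
t 6.12 grasp rack-rel [-49.1  -0.1  67.3] world [ 561.9 -232.4   95.3] lean 47.4 F [4.  5.8 1.8] gap 11.4 q [-0.68 -0.12  2.31  1.14  0.5   0.03]
```

```bash
python3 -m jog '[[[-0.02,-0.04,0.12,0,0.25,0,0],[-0.02,-0.04,0.12,0,0.25,0,0],[-0.01,0,0.12,0,0.25,0,0],[-0.01,0,0.12,0,0.25,0,0],[-0.01,0,0.12,0,0.25,0,0],[-0.01,0,0.13,0,0.25,0,0],[-0.01,0,0.13,0,0.25,0,0],[-0.01,0,0.13,0,0.25,0,0],[0,0,0,0,0,0,0],[0,0,0,0,0,0,0]]]'
python3 - <<'E'
from h import *
where()
s=snap('top','t4.png')['image'];cv2.imwrite('pics/t4z.png',cv2.resize(s[150:250,320:450],None,fx=6,fy=6,interpolation=cv2.INTER_CUBIC))
E
```

```text
clock: 6.95
ee_pos: [540.0, -231.0, 82.0]
tcp_rot: [[0.842, -0.051, -0.538], [-0.045, -0.999, 0.025], [-0.538, 0.004, -0.843]]
contact_force: [-7.3, 0.8, 8.4]
finger_gap: 11.9
t 6.95 grasp rack-rel [-66.1   0.1  50.7] world [ 545.  -231.3   78.7] lean 57.4 F [-7.3  0.4  8.4] gap 11.9 q [-0.75 -0.09  2.41  1.66  0.57 -0.53]
```

View pics/t4z.png

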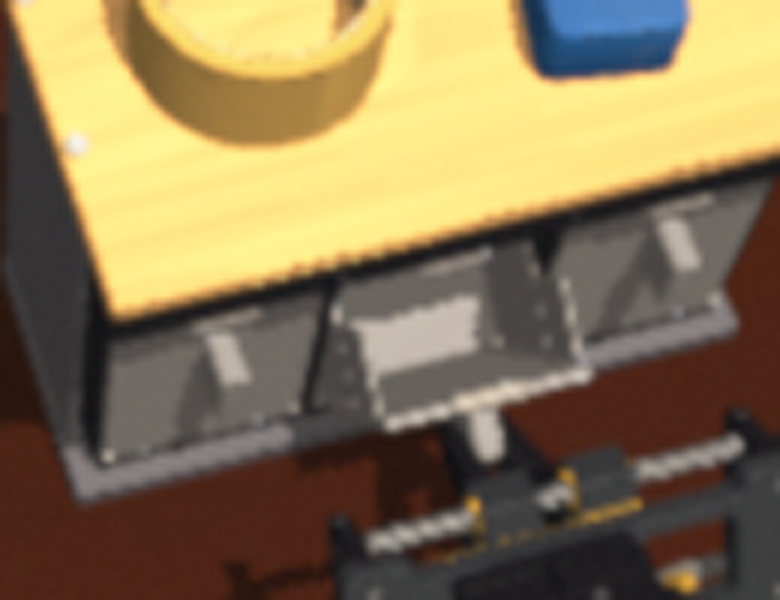

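```bash
sed -i 's/^RK=rackT.*/RK=rackT(611,-233.5,-3.1)/' h.py
python3 - <<'E'
from h import *
t=bot.read_camera('top')
for x in(608,611,614):
 T=rackT(x,-233.5,-3.1)
 for a in(.5,.55,.6,.65):
  print(x,a,[np.round(proj(t,T[:3,:3]@np.array([-3*np.cos(a)-104*np.sin(a),s*42.5,104*np.cos(a)-3*np.sin(a)])+T[:3,3]),1) for s in(1,-1)])
 print([np.round(proj(t,T[:3,:3]@np.array([-38,150,190])+T[:3,3]),1)])
E
```

```text
608 0.5 [array([382.4, 219. ]), array([417.4, 209.9])]
608 0.55 [array([382.9, 221.2]), array([417.8, 212.1])]
608 0.6 [array([383.4, 223.4]), array([418.2, 214.3])]
608 0.65 [array([383.8, 225.5]), array([418.5, 216.4])]
[array([337.4, 204.8])]
611 0.5 [array([382. , 217.9]), array([416.8, 208.8])]
611 0.55 [array([382.4, 220.1]), array([417.3, 211. ])]
611 0.6 [array([382.9, 222.3]), array([417.7, 213.2])]
611 0.65 [array([383.3, 224.4]), array([418. , 215.3])]
[array([336.9, 203.6])]
614 0.5 [array([381.5, 216.8]), array([416.3, 207.7])]
614 0.55 [array([381.9, 219. ]), array([416.8, 209.9])]
614 0.6 [array([382.4, 221.1]), array([417.1, 212.1])]
614 0.65 [array([382.8, 223.3]), array([417.5, 214.2])]
[array([336.4, 202.4])]
```

```bash
python3 -m jog '[[[0,0,0.11,0,0.2,0,0],[0,0,0.11,0,0.2,0,0],[0,0,0.1,0,0.2,0,0],[0,0,0,0,0,0,0],[0,0,0,0,0,0,0],[0,0,0,0,0,0,0],[0,0,0,0,0,0,0],[0,0,0,0,0,0,0],[0,0,0,0,0,0,0],[0,0,0,0,0,0,0]]]'
python3 - <<'E'
from h import *
where()
s=snap('top','t5.png')['image'];cv2.imwrite('pics/t5z.png',cv2.resize(s[150:250,320:450],None,fx=6,fy=6,interpolation=cv2.INTER_CUBIC))
E
```

```text
clock: 7.88
ee_pos: [536.4, -230.9, 76.7]
tcp_rot: [[0.87, -0.05, -0.49], [-0.046, -0.999, 0.021], [-0.49, 0.004, -0.872]]
contact_force: [-11.9, 2.6, 15.4]
finger_gap: 12.1
t 7.88 grasp rack-rel [-69.4  -1.5  45.7] world [ 541.6 -231.2   73.7] lean 60.6 F [-12.1   2.   15.4] gap 12.1 q [-0.77 -0.06  2.43  1.79  0.62 -0.67]
```

View pics/t5z.png

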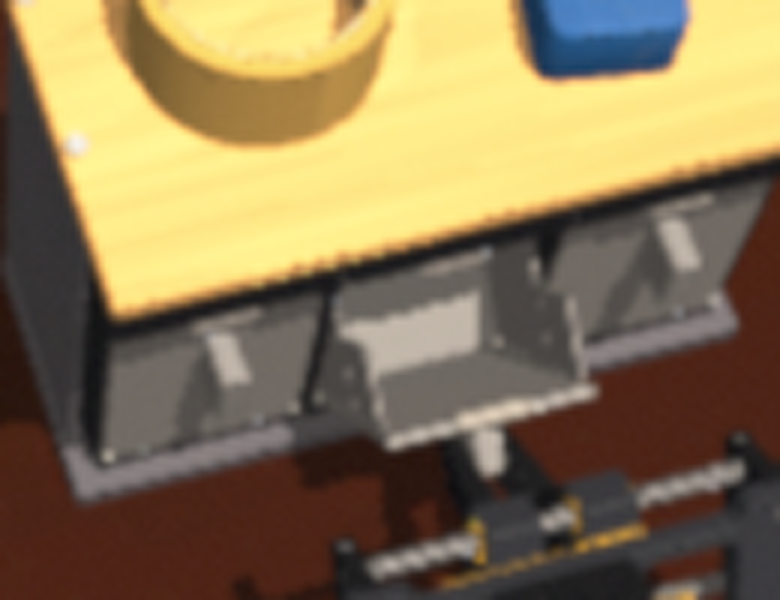

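```bash
python3 -m jog '[[[0,0,0,0,0,0,0.5],[0,0,0,0,0,0,0.5],[0,0,0,0,0,0,0.5],[-0.6,0,0,0,0,0,0.5],[-0.9,0,0,0,0,0,0.5],[-0.9,0,0,0,-0.3,0,0.6],[-0.9,0,0,0,-0.6,0,0.7],[-0.9,0,0,0,-0.8,0,0.8],[-0.9,0,0,0,-0.8,0,0.8],[-0.9,0,0,0,-0.8,0,0.8]]]'
python3 - <<'E'
from h import *
where()
s=snap('top','t6.png');cv2.imwrite('pics/t6z.png',cv2.resize(s['image'][150:250,320:450],None,fx=6,fy=6,interpolation=cv2.INTER_CUBIC))
R=np.array([[0,1,0],[0,0,-1],[-1,0,0]],float)
for N in(15,20):plan(R,np.array([426,-3,70.]),N)
E
```

```text
clock: 8.77
ee_pos: [412.0, -222.9, 152.9]
tcp_rot: [[0.695, -0.051, -0.718], [-0.037, -0.999, 0.035], [-0.718, 0.002, -0.696]]
contact_force: [0.2, -0.2, -0.4]
finger_gap: 72.3
t 8.77 grasp rack-rel [-1.951e+02 -1.000e-01  1.205e+02] world [ 416.1 -223.1  148.5] lean 44.1 F [ 0.2 -0.2 -0.4] gap 72.3 q [-0.93 -0.6   2.52  0.8   0.84  0.26]
15 rows: [0.355, -0.529, -0.355] [-1.168, -0.446, -0.482] | total mm [  63.4 -223.6   59.6] deg [-87.6 -33.5 -36.2]
20 rows: [0.267, -0.392, -0.273] [-0.876, -0.335, -0.362] | total mm [  63.4 -223.6   59.6] deg [-87.6 -33.5 -36.2]
```

View pics/t6.png

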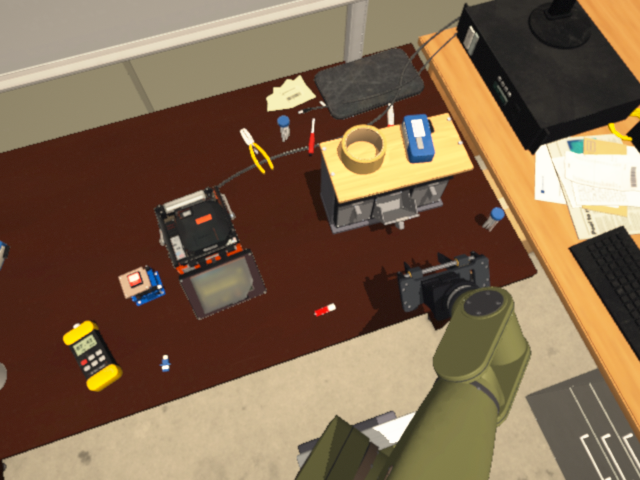

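```bash
python3 -m jog '[[[0.27,-0.4,-0.27,-0.88,-0.34,-0.36,0.8],[0.27,-0.4,-0.27,-0.88,-0.34,-0.36,0.8],[0.27,-0.4,-0.27,-0.88,-0.34,-0.36,0.8],[0.27,-0.4,-0.27,-0.88,-0.34,-0.36,0.8],[0.27,-0.4,-0.27,-0.88,-0.34,-0.36,0.8],[0.27,-0.4,-0.27,-0.88,-0.34,-0.36,0.8],[0.27,-0.4,-0.27,-0.88,-0.34,-0.36,0.8],[0.27,-0.4,-0.27,-0.88,-0.34,-0.36,0.8],[0.27,-0.4,-0.27,-0.88,-0.34,-0.36,0.8],[0.27,-0.4,-0.27,-0.88,-0.34,-0.36,0.8]]]'
python3 - <<'E'
from h import *
where()
R=np.array([[0,1,0],[0,0,-1],[-1,0,0]],float)
for N in(9,10):plan(R,np.array([426,-3,70.]),N)
s=snap('side','s6.png');cv2.imwrite('pics/s6z.png',cv2.resize(s['image'][180:350,150:400],None,fx=3,fy=3,interpolation=cv2.INTER_CUBIC))
print(bot.landmark_of('side','battery_mid'),proj(s,[426,-3,7.5]))
E
```

```text
clock: 9.65
ee_pos: [472.4, -104.8, 126.1]
tcp_rot: [[0.378, 0.686, -0.622], [0.149, -0.708, -0.69], [-0.914, 0.168, -0.369]]
contact_force: [0.5, 1.3, -0.3]
finger_gap: 76.3
t 9.65 grasp rack-rel [-143.1  122.1   92.6] world [ 474.7 -103.9  120.6] lean 22.0 F [ 0.4  1.3 -0.3] gap 76.3 q [-0.51 -0.34  2.32  0.4   0.93  0.06]
9 rows: [0.265, -0.42, -0.287] [-0.964, -0.375, -0.395] | total mm [  48.9 -113.3  -20.6] deg [-43.4 -16.9 -17.8]
10 rows: [0.239, -0.377, -0.26] [-0.868, -0.338, -0.356] | total mm [  48.9 -113.3  -20.6] deg [-43.4 -16.9 -17.8]
[] [323.43157321 291.74383491]
```

View pics/s6z.png

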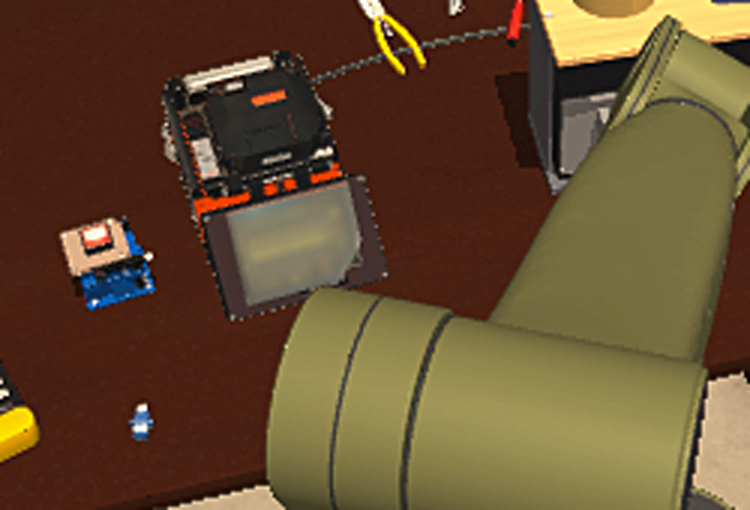

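```bash
python3 -m jog '[[[0.24,-0.38,-0.26,-0.87,-0.34,-0.36,0.6],[0.24,-0.38,-0.26,-0.87,-0.34,-0.36,0.6],[0.24,-0.38,-0.26,-0.87,-0.34,-0.36,0.6],[0.24,-0.38,-0.26,-0.87,-0.34,-0.36,0.6],[0.24,-0.38,-0.26,-0.87,-0.34,-0.36,0.6],[0.24,-0.38,-0.26,-0.87,-0.34,-0.36,0.6],[0.24,-0.38,-0.26,-0.87,-0.34,-0.36,0.6],[0.24,-0.38,-0.26,-0.87,-0.34,-0.36,0.6],[0.24,-0.38,-0.26,-0.87,-0.34,-0.36,0.6],[0.24,-0.38,-0.26,-0.87,-0.34,-0.36,0.6]]]'
python3 - <<'E'
from h import *
where()
R=np.array([[0,1,0],[0,0,-1],[-1,0,0]],float)
st=bot.get_state();print(st['tcp_rot'])
plan(R,np.array([426,-3,29.]),10)
s=snap('top','t7.png');cv2.imwrite('pics/t7z.png',cv2.resize(s['image'][260:360,270:400],None,fx=6,fy=6,interpolation=cv2.INTER_CUBIC))
E
```

```text
clock: 10.58
ee_pos: [425.0, -3.3, 69.8]
tcp_rot: [[-0.003, 1.0, -0.0], [-0.0, -0.0, -1.0], [-1.0, -0.003, 0.0]]
contact_force: [-0.3, -0.0, 0.2]
finger_gap: 56.8
t 10.58 grasp rack-rel [-198.2  219.8   35.8] world [425.   -3.3  63.8] lean -0.2 F [-0.3 -0.   0.2] gap 56.8 q [-0.13 -0.22  2.28 -0.    1.08 -0.13]
[[-3.32162440e-03  9.99994471e-01 -1.56896484e-04]
 [-2.45471881e-04 -1.57712715e-04 -9.99999957e-01]
 [-9.99994453e-01 -3.32158574e-03  2.45994387e-04]]
10 rows: [0.163, 0.004, -0.001] [-0.0, 0.0, 0.004] | total mm [40.8  1.1 -0.3] deg [-0.   0.   0.2]
```

View pics/t7z.png

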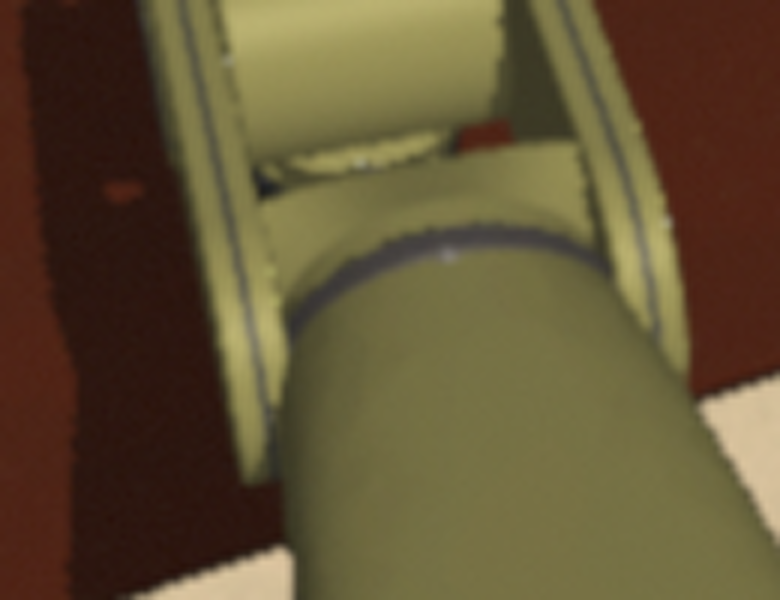

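```bash
python3 -m jog '[[[0.3,0,0,0,0,0,0.6],[0.3,0,0,0,0,0,0.6],[0.3,0,0,0,0,0,0.6],[0.3,0,0,0,0,0,0.6],[0.25,0,0,0,0,0,0.6],[0.2,0,0,0,0,0,0.6],[0,0,0,0,0,0,0.6],[0,0,0,0,0,0,0.2],[0,0,0,0,0,0,0],[0,0,0,0,0,0,0]]]'
python3 -m jog '[[[0,0,0,0,0,0,0],[0,0,0,0,0,0,0],[0,0,0,0,0,0,0],[0,0,0,0,0,0,0],[0,0,0,0,0,0,0],[-0.2,0,0,0,0,0,0],[-0.4,0,0,0,0,0,0],[-0.6,0,0,0,0,0,0],[-0.6,0,0,0,0,0,0],[-0.6,0,0,0,0,0,0]]]'
python3 - <<'E'
from h import *
where()
E
```

```text
clock: 11.47
ee_pos: [425.8, -3.6, 29.7]
tcp_rot: [[-0.001, 1.0, -0.002], [-0.001, -0.002, -1.0], [-1.0, -0.001, 0.001]]
contact_force: [-1.0, -0.7, -0.1]
finger_gap: 42.5
clock: 12.3
ee_pos: [425.5, -3.5, 90.7]
tcp_rot: [[-0.002, 1.0, -0.002], [-0.001, -0.002, -1.0], [-1.0, -0.002, 0.001]]
contact_force: [0.2, 0.3, -0.4]
finger_gap: 14.3
t 12.3 grasp rack-rel [-197.7  219.6   56.7] world [425.5  -3.5  84.7] lean -0.1 F [ 0.2  0.3 -0.4] gap 14.3 q [-0.13 -0.25  2.27 -0.    1.12 -0.13]
```

Run:
```python
from h import *
R,p=tgt(-28-77,94+92,40)
print(p);plan(R,p,20)
```

```text
[ 502.30256762 -227.61315749  218.59626666]
20 rows: [-0.279, 0.52, 0.162] [0.888, 0.308, 0.324] | total mm [-127.9   77.   224. ] deg [88.8 30.8 32.4]
```

```bash
python3 -m jog '[[[-0.28,0.52,0.16,0.89,0.31,0.32,0],[-0.28,0.52,0.16,0.89,0.31,0.32,0],[-0.28,0.52,0.16,0.89,0.31,0.32,0],[-0.28,0.52,0.16,0.89,0.31,0.32,0],[-0.28,0.52,0.16,0.89,0.31,0.32,0],[-0.28,0.52,0.16,0.89,0.31,0.32,0],[-0.28,0.52,0.16,0.89,0.31,0.32,0],[-0.28,0.52,0.16,0.89,0.31,0.32,0],[-0.28,0.52,0.16,0.89,0.31,0.32,0],[-0.28,0.52,0.16,0.89,0.31,0.32,0]]]'
python3 - <<'E'
from h import *
where()
R,p=tgt(-28-77,94+92,40)
plan(R,p,10)
E
```

```text
clock: 13.13
ee_pos: [520.4, -90.7, 164.8]
tcp_rot: [[0.344, 0.677, -0.651], [0.135, -0.722, -0.679], [-0.929, 0.146, -0.34]]
contact_force: [-0.2, 0.2, -0.4]
finger_gap: 14.3
t 13.13 grasp rack-rel [-96.2 138.6 131.2] world [522.5 -89.9 159.2] lean 19.9 F [-0.2  0.2 -0.4] gap 14.3 q [-0.41 -0.27  2.18  0.32  0.98  0.24]
10 rows: [-0.28, 0.519, 0.162] [0.881, 0.308, 0.326] | total mm [-74.7  94.4  86.4] deg [44.1 15.4 16.3]
```

Run:
```python
from h import *
R,p=tgt(-28-115,94+60,40)
plan(R,p,10)
```

```text
10 rows: [-0.246, 0.437, 0.346] [0.881, 0.308, 0.326] | total mm [-57.8  62.6 120.6] deg [44.1 15.4 16.3]
```

```bash
python3 -m jog '[[[-0.25,0.42,0.4,0.88,0.31,0.33,0],[-0.25,0.42,0.4,0.88,0.31,0.33,0],[-0.25,0.44,0.35,0.88,0.31,0.33,0],[-0.25,0.44,0.35,0.88,0.31,0.33,0],[-0.25,0.44,0.35,0.88,0.31,0.33,0],[-0.25,0.44,0.35,0.88,0.31,0.33,0],[-0.25,0.44,0.35,0.88,0.31,0.33,0],[-0.25,0.44,0.35,0.88,0.31,0.33,0],[-0.25,0.44,0.35,0.88,0.31,0.33,0],[-0.25,0.44,0.35,0.88,0.31,0.33,0]]]'
python3 - <<'E'
from h import *
where()
R,p=tgt(-28-45,94+53,40)
plan(R,p,10)
t=snap('top','t8.png');cv2.imwrite('pics/t8z.png',cv2.resize(t['image'][150:250,320:450],None,fx=6,fy=6,interpolation=cv2.INTER_CUBIC))
E
```

```text
clock: 13.97
ee_pos: [460.8, -227.9, 186.3]
tcp_rot: [[0.645, -0.055, -0.763], [-0.038, -0.998, 0.039], [-0.764, 0.004, -0.646]]
contact_force: [0.3, 0.4, -0.1]
finger_gap: 14.2
t 13.97 grasp rack-rel [-146.4   -2.5  153.7] world [ 464.7 -228.1  181.7] lean 40.2 F [ 0.3  0.4 -0.1] gap 14.2 q [-0.8  -0.49  2.38  0.65  0.8   0.48]
10 rows: [0.21, -0.01, -0.207] [0.002, -0.004, -0.004] | total mm [ 52.5  -2.6 -51.7] deg [ 0.1 -0.2 -0.2]
```

View pics/t8z.png

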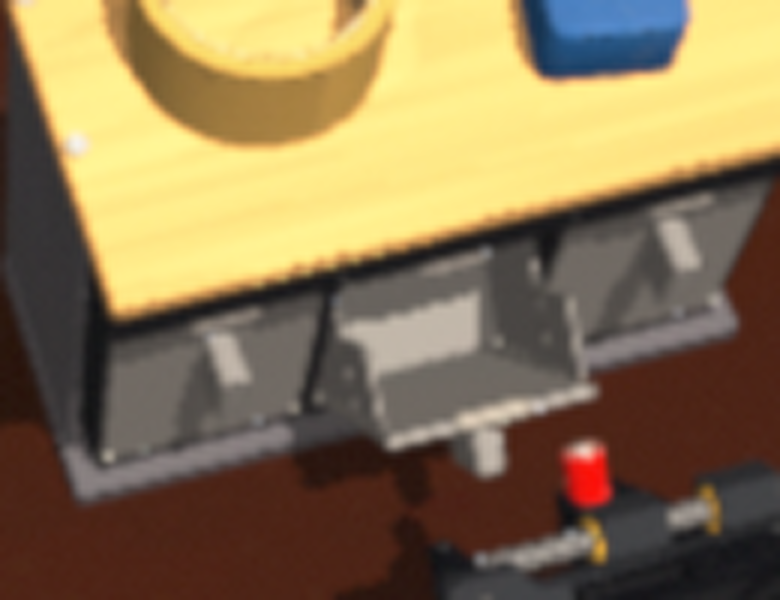

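```bash
python3 -m jog '[[[0.21,-0.01,-0.21,0,0,0,0],[0.21,-0.01,-0.21,0,0,0,0],[0.21,-0.01,-0.21,0,0,0,0],[0.21,-0.01,-0.21,0,0,0,0],[0.21,-0.01,-0.21,0,0,0,0],[0.21,-0.01,-0.21,0,0,0,0],[0.21,-0.01,-0.21,0,0,0,0],[0.21,-0.01,-0.21,0,0,0,0],[0.21,-0.01,-0.21,0,0,0,0],[0.21,-0.01,-0.21,0,0,0,0]]]'
python3 - <<'E'
from h import *
where()
R,p=tgt(-28,94,40)
plan(R,p,10)
t=snap('top','t9.png');cv2.imwrite('pics/t9z.png',cv2.resize(t['image'][150:250,320:450],None,fx=6,fy=6,interpolation=cv2.INTER_CUBIC))
E
```

```text
clock: 14.85
ee_pos: [535.9, -228.4, 178.4]
tcp_rot: [[0.643, -0.051, -0.764], [-0.036, -0.999, 0.037], [-0.765, 0.004, -0.644]]
contact_force: [-0.3, -1.0, 0.1]
finger_gap: 14.2
t 14.85 grasp rack-rel [-71.4   1.  145.8] world [ 539.8 -228.7  173.8] lean 40.1 F [-0.3 -1.   0.1] gap 14.2 q [-0.67 -0.29  2.25  0.63  0.68  0.55]
10 rows: [0.27, 0.004, 0.001] [0.005, -0.001, -0.001] | total mm [67.6  0.9  0.2] deg [ 0.3 -0.1 -0.1]
```

View pics/t9z.png

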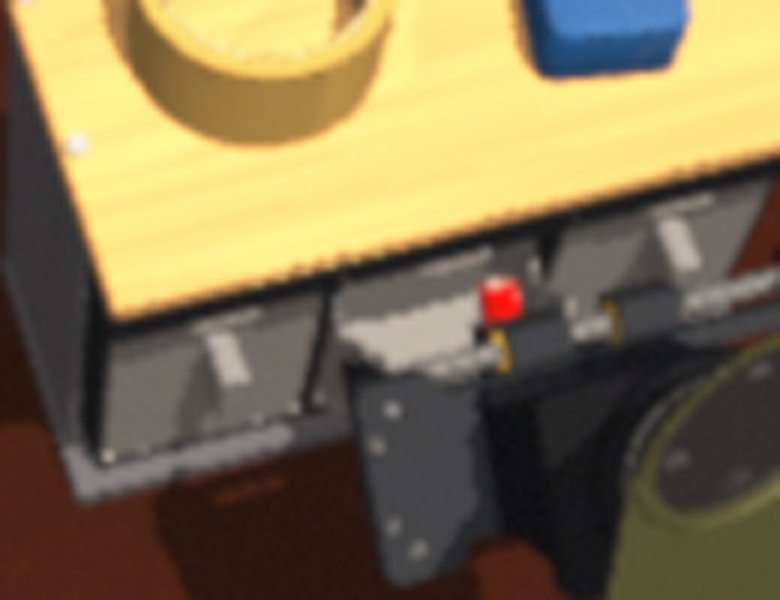

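```bash
python3 -m jog '[[[0.3,0,0,0,0,0,0],[0.3,0,0,0,0,0,0],[0.3,0,0,0,0,0,0],[0.3,0,0,0,0,0,0],[0.3,0,0,0,0,0,0],[0.3,0,0,0,0,0,0],[0.3,0,0,0,0,0,0],[0.3,0,0,0,0,0,0],[0.1,0,0,0,0,0,0],[0,0,0,0,0,0,0]]]'
python3 - <<'E'
from h import *
where()
t=snap('top','t10.png');cv2.imwrite('pics/t10z.png',cv2.resize(t['image'][150:250,320:450],None,fx=6,fy=6,interpolation=cv2.INTER_CUBIC))
E
```

```text
clock: 15.73
ee_pos: [575.7, -230.8, 130.7]
tcp_rot: [[0.643, -0.051, -0.764], [-0.036, -0.999, 0.037], [-0.765, 0.004, -0.644]]
contact_force: [-5.0, 1.9, 3.9]
finger_gap: 14.3
t 15.73 grasp rack-rel [-31.6   0.8  98.1] world [ 579.5 -231.   126.1] lean 40.1 F [-5.1  1.7  3.9] gap 14.3 q [-0.62 -0.13  2.21  0.71  0.56  0.49]
```

View pics/t10z.png

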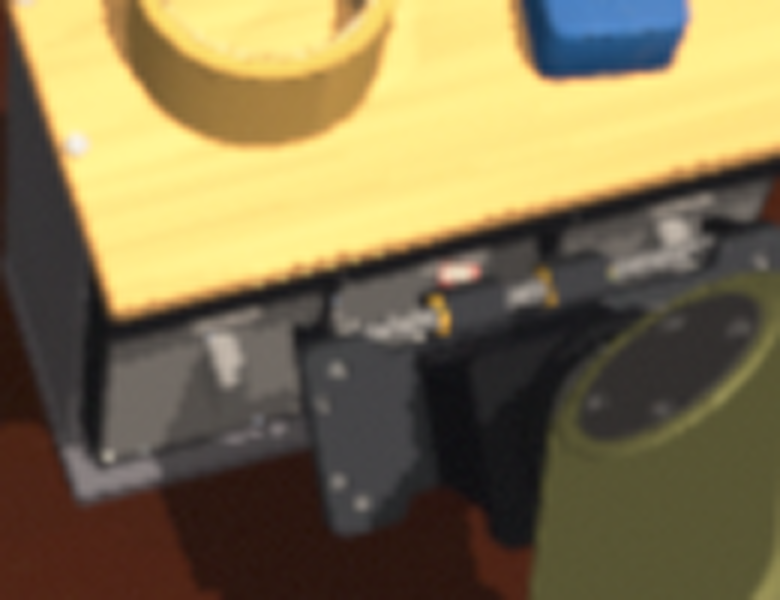

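Run:
```python
from h import *
import time
where();bot.read_camera('top');where()
st=bot.get_state();R=st['tcp_rot'];print('F tool',R.T@st['contact_force'],'M tool',R.T@st['ft_torque'])
```

```text
t 15.78 grasp rack-rel [-31.6   0.8  98.2] world [ 579.5 -231.   126.2] lean 40.1 F [-3.6  0.4  2.8] gap 14.1 q [-0.62 -0.13  2.21  0.71  0.56  0.49]
t 15.83 grasp rack-rel [-31.6   0.8  98.2] world [ 579.4 -231.   126.2] lean 40.1 F [-2.7  1.2  1.6] gap 14.3 q [-0.62 -0.13  2.21  0.71  0.56  0.49]
F tool [-2.93482299 -1.16410363  0.99546357] M tool [-0.02250797 -0.37720261 -0.18865653]
```

```bash
python3 -m jog '[[[-0.16,0,0.12,0,0,0,0],[0,0,0,0,0,0,0],[0,0,0,0,0,0,0.3],[0,0,0,0,0,0,0.3],[0,0,0,0,0,0,0.3],[0,0,0,0,0,0,0.3],[0,0,0,0,0,0,0.3],[0,0,0,0,0,0,0.3],[0,0,0,0,0,0,0.3],[0,0,0,0,0,0,0.3]]]'
python3 - <<'E'
from h import *
where()
t=snap('top','t11.png');cv2.imwrite('pics/t11z.png',cv2.resize(t['image'][150:250,320:450],None,fx=6,fy=6,interpolation=cv2.INTER_CUBIC))
E
```

```text
clock: 16.67
ee_pos: [570.5, -230.6, 132.0]
tcp_rot: [[0.643, -0.052, -0.764], [-0.036, -0.999, 0.037], [-0.765, 0.004, -0.644]]
contact_force: [0.5, 0.5, -0.2]
finger_gap: 28.4
t 16.67 grasp rack-rel [-36.8   0.7  99.4] world [ 574.3 -230.8  127.4] lean 40.1 F [ 0.5  0.6 -0.2] gap 28.4 q [-0.62 -0.14  2.22  0.71  0.56  0.49]
```

View pics/t11z.png

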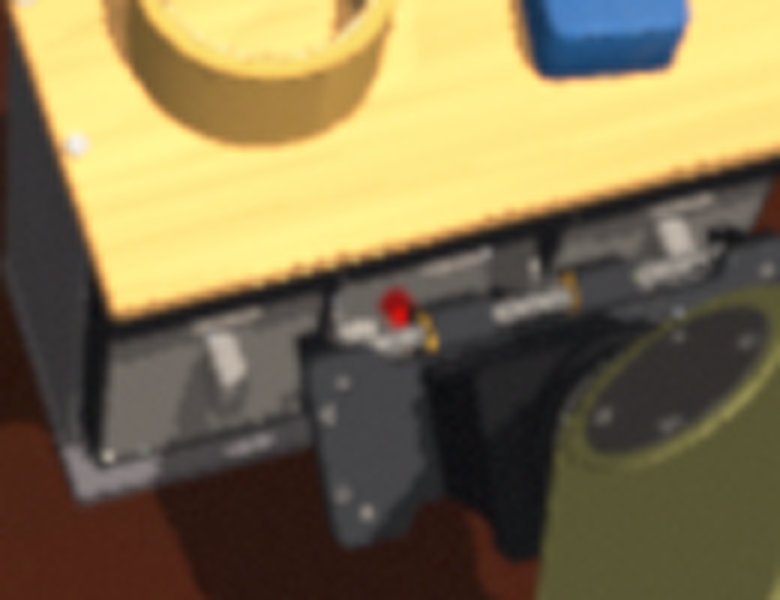

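Battery has been let go and its end is seen at about (396,305) in the crop, inside the bin. Back out and look.

```bash
python3 -m jog '[[[-0.3,0,0,0,0,0,0.3],[-0.6,0,0,0,0,0,0.3],[-0.6,0,0,0,0,0,0.3],[-0.6,0,0,0,0,0,0.3],[-0.6,0,0,0,0,0,0.2],[-0.4,0,0.5,0,0,0,0],[0,0,0.8,0,0,0,0],[0,0,0.8,0,0,0,0],[0,0,0.8,0,0,0,0],[0,0,0,0,0,0,0]]]'
python3 - <<'E'
from h import *
where()
t=snap('top','t12.png');cv2.imwrite('pics/t12z.png',cv2.resize(t['image'][150:250,320:450],None,fx=6,fy=6,interpolation=cv2.INTER_CUBIC))
E
```

```text
clock: 17.55
ee_pos: [462.3, -223.6, 141.1]
tcp_rot: [[0.64, -0.052, -0.767], [-0.034, -0.999, 0.04], [-0.768, 0.001, -0.64]]
contact_force: [-0.8, 0.2, -0.1]
finger_gap: 0.6
t 17.55 grasp rack-rel [-145.2    1.8  108.5] world [ 466.1 -223.8  136.5] lean 39.8 F [-0.8  0.2 -0.1] gap 0.6 q [-0.78 -0.42  2.41  0.7   0.72  0.4 ]
```

View pics/t12z.png

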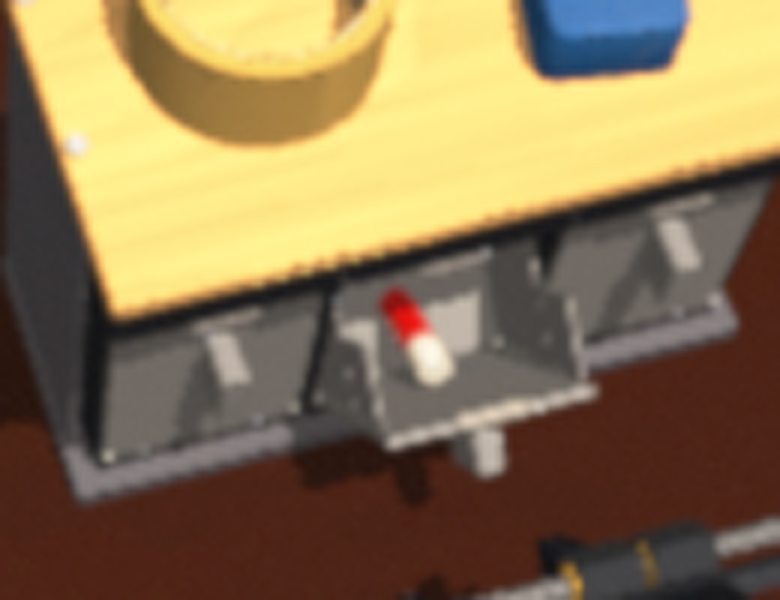

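```bash
python3 -m jog '[[[0.34,0.01,0.03,0,0,0,0],[0.34,0.01,0.03,0,0,0,0],[0.34,0.01,0.03,0,0,0,0],[0.34,0.01,0.03,0,0,0,0],[0.34,0.01,0.03,0,0,0,0],[0.34,0.01,0.03,0,0,0,0],[0.34,0.01,0.03,0,0,0,0],[0.34,0,0.03,0,0,0,0],[0.34,0,0.03,0,0,0,0],[0.34,0,0.03,0,0,0,0]]]'
cat >> h.py <<'E'
def push(a0,a1,N,b=(-27,70),cur=None,lean=40):
    l=np.radians(lean);d=np.array([np.sin(l),-np.cos(l)]);n=np.array([np.cos(l),np.sin(l)])
    for k in range(N):
        P=lambda a:np.array([b[0]*np.cos(a)-b[1]*np.sin(a),b[1]*np.cos(a)+b[0]*np.sin(a)])
        s=P(a0+(a1-a0)*(k+1)/N)-P(a0+(a1-a0)*k/N)
        print(np.round([s@d/25,0,-s@n/25],3).tolist(), 'C end',np.round(P(a0+(a1-a0)*(k+1)/N),1))
def corner():
    R,p=where();L=R[:,0]*25-R[:,2]*10
    q=RK[:3,:3].T@(p+L-RK[:3,3]);print('corner C rack-rel',np.round(q,1))
E
python3 - <<'E'
from h import *
corner()
push(.65,.3,10);push(.3,.0,10)
t=snap('top','t13.png');cv2.imwrite('pics/t13z.png',cv2.resize(t['image'][150:250,320:450],None,fx=6,fy=6,interpolation=cv2.INTER_CUBIC))
E
```

```text
clock: 18.43
ee_pos: [515.9, -230.3, 76.1]
tcp_rot: [[0.644, -0.051, -0.763], [-0.037, -0.999, 0.036], [-0.764, 0.005, -0.645]]
contact_force: [0.0, 0.0, -1.5]
finger_gap: 0.1
t 18.43 grasp rack-rel [-91.2  -2.   43.6] world [ 519.8 -230.5   71.6] lean 40.2 F [ 0.   0.  -1.5] gap 0.1 q [-0.7  -0.16  2.34  0.88  0.53  0.24]
corner C rack-rel [-71.3  -2.   35.5]
[-0.031, 0.0, -0.1] C end [-62.4  41.6]
[-0.028, 0.0, -0.101] C end [-60.9  43.8]
[-0.024, 0.0, -0.102] C end [-59.4  45.9]
[-0.021, 0.0, -0.103] C end [-57.7  47.9]
[-0.017, 0.0, -0.104] C end [-56.   49.9]
[-0.013, 0.0, -0.104] C end [-54.2  51.8]
[-0.01, 0.0, -0.105] C end [-52.4  53.7]
[-0.006, 0.0, -0.105] C end [-50.5  55.5]
[-0.002, 0.0, -0.105] C end [-48.5  57.2]
[0.001, 0.0, -0.105] C end [-46.5  58.9]
[0.004, 0.0, -0.09] C end [-44.7  60.3]
[0.007, 0.0, -0.09] C end [-42.9  61.6]
[0.009, 0.0, -0.09] C end [-41.   62.8]
[0.012, 0.0, -0.089] C end [-39.1  64. ]
[0.015, 0.0, -0.089] C end [-37.2  65.2]
[0.017, 0.0, -0.088] C end [-35.2  66.3]
[0.02, 0.0, -0.088] C end [-33.2  67.3]
[0.023, 0.0, -0.087] C end [-31.1  68.3]
[0.025, 0.0, -0.086] C end [-29.1  69.2]
[0.028, 0.0, -0.086] C end [-27.  70.]
```

View pics/t13z.png

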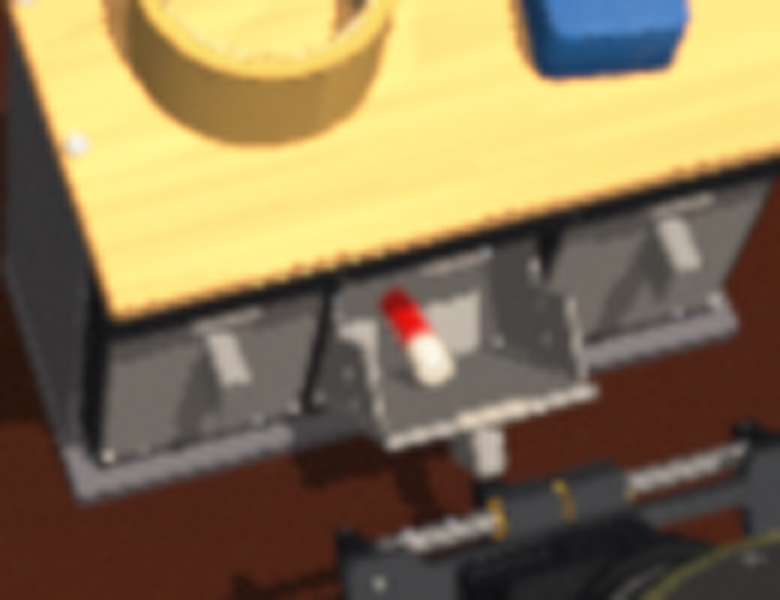

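```bash
python3 -m jog '[[[-0.02,0,-0.15,0,0,0,0],[-0.02,0,-0.15,0,0,0,0],[-0.03,0,-0.1,0,0,0,0],[-0.03,0,-0.1,0,0,0,0],[-0.02,0,-0.1,0,0,0,0],[-0.02,0,-0.1,0,0,0,0],[-0.02,0,-0.1,0,0,0,0],[-0.01,0,-0.1,0,0,0,0],[-0.01,0,-0.1,0,0,0,0],[-0.01,0,-0.1,0,0,0,0]]]'
python3 - <<'E'
from h import *
corner()
t=snap('top','t14.png');cv2.imwrite('pics/t14z.png',cv2.resize(t['image'][150:250,320:450],None,fx=6,fy=6,interpolation=cv2.INTER_CUBIC))
E
```

```text
clock: 19.32
ee_pos: [532.2, -230.6, 96.3]
tcp_rot: [[0.643, -0.052, -0.764], [-0.036, -0.999, 0.037], [-0.765, 0.004, -0.644]]
contact_force: [-0.3, -1.2, -0.1]
finger_gap: 0.5
t 19.32 grasp rack-rel [-75.   -1.3  63.7] world [ 536.  -230.8   91.7] lean 40.1 F [-0.2 -1.2 -0.1] gap 0.5 q [-0.68 -0.16  2.31  0.81  0.54  0.33]
corner C rack-rel [-55.1  -1.3  55.6]
```

View pics/t14z.png

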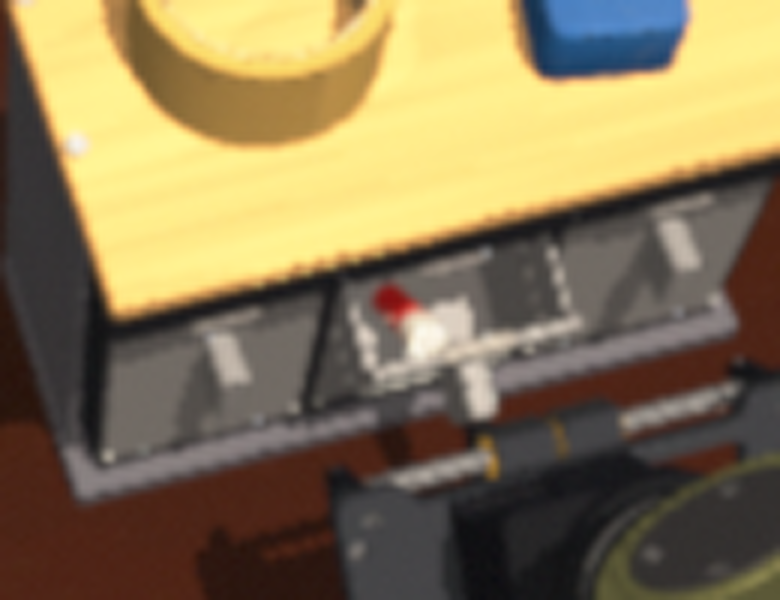

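Run:
```python
from h import *
push(.43,.1,10,(-27,73.6));push(.1,-.05,10,(-27,73.6))
```

```text
[-0.007, 0.0, -0.103] C end [-53.4  57.4]
[-0.004, 0.0, -0.103] C end [-51.4  59.2]
[-0.0, 0.0, -0.103] C end [-49.5  60.8]
[0.003, 0.0, -0.103] C end [-47.4  62.4]
[0.007, 0.0, -0.103] C end [-45.3  64. ]
[0.01, 0.0, -0.103] C end [-43.2  65.4]
[0.014, 0.0, -0.103] C end [-41.   66.8]
[0.017, 0.0, -0.102] C end [-38.8  68.1]
[0.02, 0.0, -0.101] C end [-36.5  69.4]
[0.024, 0.0, -0.101] C end [-34.2  70.5]
[0.012, 0.0, -0.046] C end [-33.2  71. ]
[0.013, 0.0, -0.045] C end [-32.1  71.5]
[0.013, 0.0, -0.045] C end [-31.  72.]
[0.014, 0.0, -0.045] C end [-29.9  72.5]
[0.015, 0.0, -0.045] C end [-28.8  72.9]
[0.015, 0.0, -0.045] C end [-27.7  73.3]
[0.016, 0.0, -0.044] C end [-26.6  73.7]
[0.017, 0.0, -0.044] C end [-25.5  74.1]
[0.017, 0.0, -0.044] C end [-24.4  74.5]
[0.018, 0.0, -0.044] C end [-23.3  74.9]
```

```bash
python3 -m jog '[[[-0.01,0,-0.1,0,0,0,0],[0,0,-0.1,0,0,0,0],[0,0,-0.1,0,0,0,0],[0,0,-0.1,0,0,0,0],[0.01,0,-0.1,0,0,0,0],[0.01,0,-0.1,0,0,0,0],[0.01,0,-0.1,0,0,0,0],[0.02,0,-0.1,0,0,0,0],[0.02,0,-0.1,0,0,0,0],[0.02,0,-0.1,0,0,0,0]]]'
python3 - <<'E'
from h import *
corner()
t=snap('top','t15.png');cv2.imwrite('pics/t15z.png',cv2.resize(t['image'][150:250,320:450],None,fx=6,fy=6,interpolation=cv2.INTER_CUBIC))
E
```

```text
clock: 20.2
ee_pos: [551.2, -231.2, 109.1]
tcp_rot: [[0.64, -0.05, -0.767], [-0.036, -0.999, 0.036], [-0.767, 0.004, -0.641]]
contact_force: [-20.6, -1.9, 5.0]
finger_gap: 0.5
t 20.2 grasp rack-rel [-56.   -0.9  76.5] world [ 555.  -231.4  104.5] lean 39.9 F [-20.5  -3.    5. ] gap 0.5 q [-0.65 -0.14  2.26  0.76  0.55  0.4 ]
corner C rack-rel [-36.2  -0.9  68.3]
```

View pics/t15z.png

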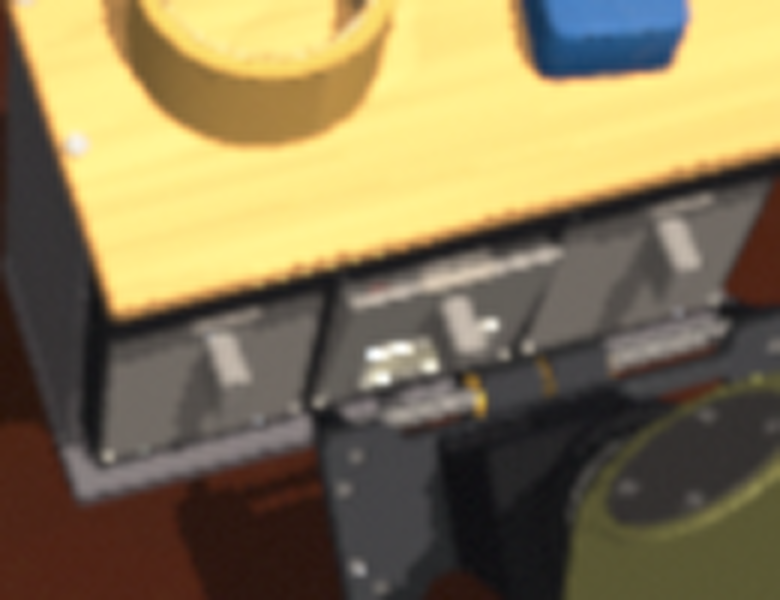

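Run:
```python
from h import *
t=bot.read_camera('top');where()
T=RK
for a in(0,.05,.1,.15,.2):
  print(a,[np.round((proj(t,T[:3,:3]@np.array([-3*np.cos(a)-104*np.sin(a),s*42.5,104*np.cos(a)-3*np.sin(a)])+T[:3,3])-[320,150]+.5)*6) for s in(1,-1)])
cv2.imwrite('pics/t16z.png',cv2.resize(t['image'][180:230,360:425],None,fx=12,fy=12,interpolation=cv2.INTER_CUBIC))
```

```text
t 20.3 grasp rack-rel [-56.1  -1.   76.6] world [ 555.  -231.5  104.6] lean 39.9 F [-12.1  -1.2   3. ] gap 0.4 q [-0.65 -0.14  2.26  0.76  0.55  0.4 ]
0 [array([338., 282.]), array([546., 229.])]
0.05 [array([342., 294.]), array([551., 241.])]
0.1 [array([346., 306.]), array([555., 253.])]
0.15 [array([350., 319.]), array([559., 265.])]
0.2 [array([354., 332.]), array([564., 278.])]
```

View pics/t16z.png

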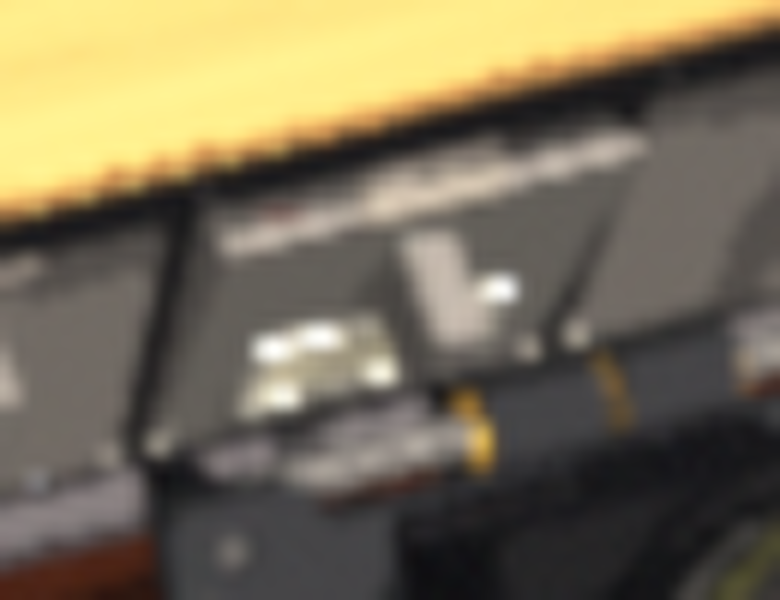

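```bash
python3 -m jog '[[[0.02,0,-0.04,0,0,0,0],[0.01,0,-0.04,0,0,0,0],[0.01,0,-0.04,0,0,0,0],[0.02,0,-0.04,0,0,0,0],[0,0,0,0,0,0,0],[0,0,0,0,0,0,0],[0,0,0,0,0,0,0],[0,0,0,0,0,0,0],[0,0,0,0,0,0,0],[0,0,0,0,0,0,0]]]'
python3 - <<'E'
from h import *
corner()
t=bot.read_camera('top')
cv2.imwrite('pics/t17z.png',cv2.resize(t['image'][180:230,360:425],None,fx=12,fy=12,interpolation=cv2.INTER_CUBIC))
E
```

```text
clock: 21.13
ee_pos: [556.5, -231.6, 112.1]
tcp_rot: [[0.643, -0.051, -0.764], [-0.036, -0.999, 0.037], [-0.765, 0.004, -0.644]]
contact_force: [-0.1, 0.1, -0.3]
finger_gap: -0.2
t 21.13 grasp rack-rel [-50.7  -1.1  79.5] world [ 560.3 -231.8  107.5] lean 40.1 F [-0.1  0.1 -0.3] gap -0.2 q [-0.64 -0.13  2.25  0.76  0.54  0.41]
corner C rack-rel [-30.8  -1.   71.4]
```

View pics/t17z.png

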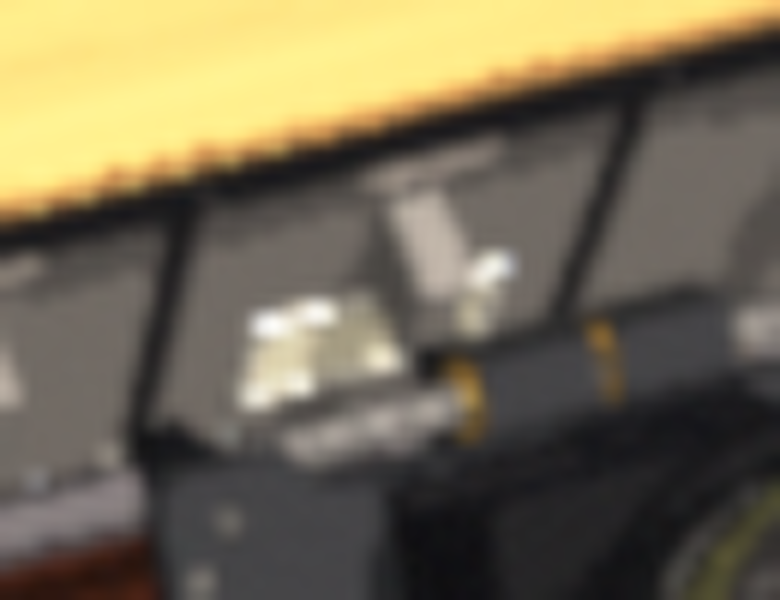

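```bash
python3 -m jog '[[[0.02,0,-0.04,0,0,0,0],[0.01,0,-0.04,0,0,0,0],[0.02,0,-0.04,0,0,0,0],[0.02,0,-0.04,0,0,0,0],[0,0,0,0,0,0,0],[0,0,0,0,0,0,0],[0,0,0,0,0,0,0],[0,0,0,0,0,0,0],[0,0,0,0,0,0,0],[0,0,0,0,0,0,0]]]'
python3 - <<'E'
from h import *
corner()
E
```

```text
clock: 22.02
ee_pos: [558.9, -231.6, 111.9]
tcp_rot: [[0.64, -0.051, -0.767], [-0.035, -0.999, 0.036], [-0.767, 0.004, -0.641]]
contact_force: [-15.9, 0.7, 6.6]
finger_gap: 0.3
t 22.02 grasp rack-rel [-48.3  -1.   79.3] world [ 562.7 -231.9  107.3] lean 39.9 F [-15.9  -0.2   6.6] gap 0.3 q [-0.64 -0.13  2.25  0.75  0.54  0.42]
corner C rack-rel [-28.5  -0.9  71.1]
```

Firm at 16 N against the stop, well under 45 N. I'll withdraw and check.

```bash
python3 -m jog '[[[0,0,0.3,0,0,0,0],[-0.4,0,0.3,0,0,0,0],[-0.6,0,0.3,0,0,0,0],[-0.8,0,0,0,0,0,0],[-0.8,0,0,0,0,0,0],[-0.8,0,0,0,0,0,0],[-0.8,0,0,0,0,0,0],[-0.8,0,0,0,0,0,0],[-0.8,0,0,0,0,0,0],[0,0,0,0,0,0,0]]]'
python3 - <<'E'
from h import *
where()
t=snap('top','t18.png')
cv2.imwrite('pics/t18z.png',cv2.resize(t['image'][130:290,320:520],None,fx=4,fy=4,interpolation=cv2.INTER_CUBIC))
E
```

```text
clock: 22.85
ee_pos: [450.4, -227.1, 213.9]
tcp_rot: [[0.647, -0.053, -0.761], [-0.041, -0.999, 0.035], [-0.762, 0.009, -0.648]]
contact_force: [-0.3, -1.2, 0.9]
finger_gap: 0.1
t 22.85 grasp rack-rel [-156.9   -2.3  181.4] world [ 454.2 -227.3  209.4] lean 40.4 F [-0.2 -1.2  0.9] gap 0.1 q [-0.81 -0.55  2.37  0.62  0.87  0.51]
```

View pics/t18z.png

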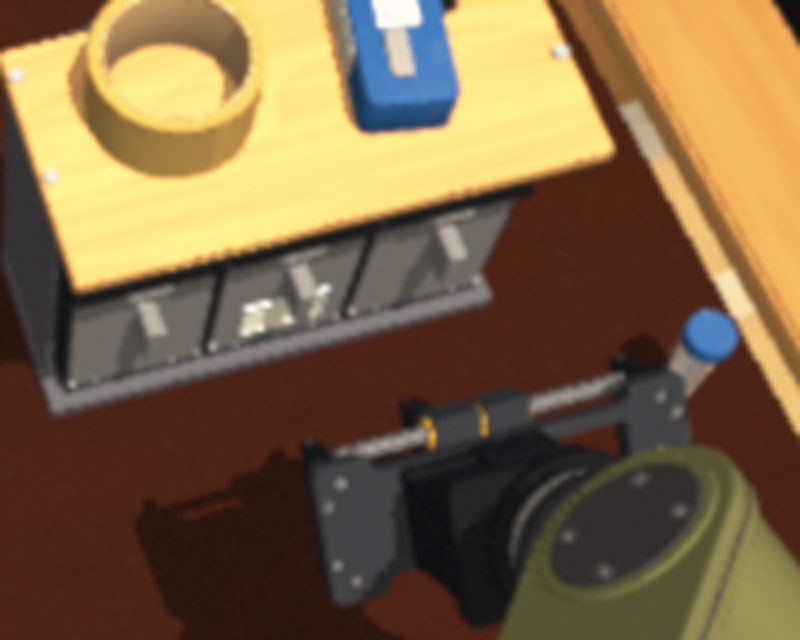

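All three bins are flush, the vial is still standing, and nothing is touching the robot. Handing in.

Run:
```python
from h import *
print(bot.job_done())
```

```text
the job is handed in; nothing more can be done
None
```

The battery is in the card-frame bin (the middle one) and the bin is clicked shut; I handed the job in at about 23 s with no verdict given.

- **Opening:** I gripped the pull and tipped the bin to its stop, about 0.65 rad by the picture.
- **Battery:** I picked it up (finger gap 14 mm) and let it go over the open bin. A light contact of about 6 N showed on the way in, so I backed off 4 mm before releasing. The picture then showed the battery lying inside.
- **Closing:** I pushed on the front of the pull with the fingers shut. The force reached about 20 N at the catch. The bin then clicked: the force fell to 0 and the front stood flush with its neighbours. A last press against the stop read about 17 N, well under the 45 N limit.

**Last checks:** In the final picture all three fronts are flush and the vial is standing. The tool was clear, with a force reading of about 1.5 N, close to sensor noise. I could not see the battery once the bin was shut, so its being inside rests on the earlier pictures. The tape and the adapter were outside the last cropped view. I never worked close to either of them.

**Disagreement:** The top camera put the bin 5 to 8 mm further right than the grip on the pull showed. I trusted the grip.

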